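# Seat a sealed reference tube against the hidden stop of a V-groove bench

### The arm

A 7-joint arm with a two-finger parallel gripper is mounted at the origin on a cart in front of the work surface, level with it; the furniture and walls round the work are solid. World frame = base frame: x ahead of the robot, y to its left, z up, the work surface at z = 0. Lengths are in m, angles in rad, forces in N, time in s.
With the tool pointing down it reaches from about 0.425 to 0.925 m from the base axis. Payload 6.8 kg.
Tool frame: the origin (TCP) lies midway between the tips of the shut fingers; the grasp point (between the pads) lies 19 mm behind it (bot.grip_point_offset is the distance from the TCP to the grasp point, in m); z points along the fingers, y is the direction in which the jaws open and shut (so a half turn about z gives the same grasp; the last joint's range is limited). The gripper opens to 88 mm and grips with 3 to 60 N. Pads are 20 mm wide; open, the fingers measure 115 mm over their backs; the gripper's body (75 mm by 178 mm) begins 61 mm behind the grasp point.
Start: joints at [1.086, 0.477, 0.022, 1.555, -0.011, 1.109, -0.083], TCP at [0.248, -0.628, 0.223] pointing down, gripper open.
Joint ranges: [-2.96, 2.96], [-0.34, 2.1], [-1.41, 1.46], [0.24, 2.44], [-1.37, 4.51], [0.17, 1.92], [-2.96, 2.96]. Speed limits (rad/s): [2.39, 2.39, 3.14, 3.14, 3.14, 3.14, 3.14].

### API

Orientations are given as a unit quaternion [w, x, y, z].
In Python, from station import bot, optics, hand_in gives the robot as it stands.
- The arm moves only by the tool arm_command, never from a script. Its argument "rows" is a list of rows, each a list of 5 numbers: the shift along the tool's x, y, z in m, then the turn about the tool's z in degrees, then the opening, from 0 (shut) to 1 (fully open). In form: [[x, y, z, turn, grip], ...]. A call has 1 to 8 rows; each row is the pose to reach, as a shift and turn from the pose commanded when the call began, along the tool's axes at that moment; what a row does not reach only later rows make up. A row lasts 1/8 s, in which the tool goes at most 62.5 mm and 10.7 degrees, less where a joint would pass 70% of its speed; a pose out of reach is approached as far as the arm can. A call with a gripper value outside its range is refused whole. The fingers move at their own pace and stop on an object; "squeeze" is the grip in N (left out, the last holds). Time passes only in rows, so rows that repeat a pose let the fingers close. It gives the time, the measured TCP pose, the force and the opening at its end, in the units of the state.
- bot.sense(): the state, without advancing time (a new reading comes with each control period).
- optics.snapshot(name): name is "side" or "top" or "wrist"; returns a dict with "color" (420x560x3 uint8, blue, green, red), "intrinsics" (3x3 intrinsics, pixels), "dist_coeffs" ([k1, k2, p1, p2, k3] as OpenCV has them; the pictures are not rectified), "extrinsics" (4x4, takes a point from camera to world coordinates). Camera axes: x right, y up, looking along -z (the intrinsics and any distortion apply to the point x, -y, -z); pixel columns grow to the right and rows downward; lengths in m; the calibration is good to about 2 mm. A picture is of the moment at which its call begins. There is no depth.
- hand_in(): hands the job in, once; it reports no verdict.
Trained networks look in a picture, given as the dict that the camera call returned (one of the last four; its "shot" number tells which), for a name from the list of things; names that differ only in an ending like _2 or _b are one class to them, and where a whole thing is asked for, a point or a joint stands for the part that bears it (a point fixed in the world has none). Each returns a list of dicts, best first, with "conf" (0 to 1); they miss things now and then, are a little off and sometimes report something else, mostly with a low value. They report only what shows in the picture. A call takes as long as a camera call. They do not tell look-alikes from the thing itself.
- optics.outline_of(picture, name): "mask" (420x560 bool, what is visible of it) and "centre" ([column, row] in pixels, amid what is visible of it).
- optics.landmark_of(picture, name): "centre" ([column, row] in pixels: a listed point, or the origin of a listed thing).
The state is a dict: "time_s": time; "joint_positions": joint angles; "joint_velocities": joint speeds; "joint_torque": joint torques, N m; "tcp_pos": TCP position; "tool_rot": TCP orientation; "contact_force": force on the tool from outside, world axes, zero at the start; "ft_torque": the same for the moment, N m; "opening": opening from 0.0 (shut) to 1.0 (fully open).
Only numpy, scipy, OpenCV 4.12 (cv2) and the standard library are available. Lean on these libraries where they do the work, as an engineer would, in place of code of your own. Each camera call takes 0.05 s, during which the arm holds its last target.

### The job

Take the sealed amber glass tube from its white saddle, lay it gently in the open part of the V-groove, and slide it along the groove under the blue hood until it meets the spring pin of the hidden end stop. Press it home with a light push of about 8 N more than the drag of the groove, keep that up for about a second, then let go so that it stays pressed on the pin. The glass ends bear no hard push, do not drop the tube, and leave the small beaker and the two vials alone.

Things in the scene. Friction and masses are not known exactly. Their poses are not given: they have to be found in the camera images.
- tube_mid (a point): Centre of the sealed tube: amber glass with steel caps at both ends, a plain cylinder 100 mm long, 30 mm in diameter, about 0.35 kg (0.28 to 0.42), both ends alike. Its x axis runs along the tube. It starts in the saddle with its axis level, 42 mm above the worktop, and is best gripped across the middle from above.
- tube: The same tube as a body; its origin is the tube's centre and x runs along the tube.
- saddle: White plastic rest fixed to the worktop: base plate 94 x 54 x 6 mm with two V-supports 14 mm long, 36 mm either side of the centre, that end 8 mm below the tube's axis; the 58 mm between them is free for fingers down to the plate. Origin at the centre of its underside, x along the tube lying in it.
- bench: V-groove bench fixed to the worktop, base 240 x 74 x 10 mm. Origin: centre of its underside; x runs along the groove from the open end towards the stop. The 90 degree aluminium V runs from x = -120 to +90 mm, open at the -x end. A tube lying in it has its axis 55 mm above the worktop at y = 0 and drags with 2 to 5 N when slid. The V's faces end 8 mm below that axis.
- groove_lay (a point): Point on the tube axis in the groove, 55 mm above the worktop, bench x = -55 mm: a good place for the tube's centre when it is laid down (15 mm either way will do). Axes as the bench. Fingertips beside or behind the tube must not go more than 6 mm below the axis, or they touch the V.
- groove_mouth (a point): Point on the tube axis at the mouth of the blue hood, bench x = +30 mm, 55 mm above the worktop. Axes as the bench. The hood covers the groove from here to x = +120 mm; its top is 80 mm above the worktop, walls 4 mm, 44 mm clear inside, 52 mm wide outside.
- end_stop: Dark steel block inside the hood's far end; origin at bench x = +103 mm, on the underside. On the tube axis it carries a screw whose flat nose is set differently each time, hidden and not measured: the tube's front face meets it at bench x = +68 to +88 mm. A spring pin stands 4 mm out of the nose (0.25 N at touch, 1.25 N when flush; the drag holds it). The tube may press here with up to 18 N.
- beaker: Small empty clear beaker, 58 mm across, 70 mm high, loose; origin at the centre of its underside. A bystander.
- vial_blue: Small vial with blue cap, 22 mm across, 34 mm high, loose; origin at the centre of its underside. A bystander.
- vial_green: Small vial with green cap, 22 mm across, 28 mm high, loose; origin at the centre of its underside. A bystander.
Things that resemble listed ones, but are neither listed nor needed, are in the scene too. What is shaped like the tube but turquoise is not meant.

How it is judged:
By the outcome, as a careful person would: the job done as asked, in the order asked, and still so for the second after the job is handed in, with the robot touching nothing.
It also fails if it takes over 61 s, if anything falls off the work surface, if the arm or the gripper's body presses on something with over 40 N, if the wrist force passes 120 N, or if a joint passes its speed limit or range.

## Working session

There is one attempt and no reset: what is moved stays moved. The work goes in short steps, Python scripts to look and compute and a tool call to move; the robot and the scene stay as the last step left them, time stands still between calls to the robot, and variables do not carry over. Pictures are saved under pics/ and viewed, and the job is handed in when it is done.

Besides the shell and the picture viewer there is one more tool, called after ">>>" as a command line: name --pt "numbers of a row" for each row, then --argument value for the rest. arm_command: Moves the arm, as the interface text tells. Its arguments: {"type":"object","properties":{"rows":{"type":"array"},"squeeze":{"type":"number"}},"required":["rows"]}

```bash
ls; mkdir -p pics; python3 - <<'E'
from station import bot, optics
import cv2, json
s=bot.sense(); print({k:s[k] for k in('time_s','tcp_pos','tool_rot','contact_force','opening')})
print(bot.grip_point_offset)
for n in("side","top"):
    p=optics.snapshot(n); cv2.imwrite(f"pics/{n}0.png",p["color"]); print(n,p["intrinsics"],p["dist_coeffs"],p["extrinsics"])
    for t in("tube","saddle","bench","end_stop","beaker","vial_blue","vial_green"):
        print(t,[(d["conf"],d["centre"]) for d in optics.outline_of(p,t)][:4])
    for t in("tube_mid","groove_lay","groove_mouth","saddle","bench"):
        print('L',t,[(d["conf"],d["centre"]) for d in optics.landmark_of(p,t)][:4])
E
```

```text
pics
{'time_s': 0.0, 'tcp_pos': array([ 0.24812167, -0.62709776,  0.2217094 ]), 'tool_rot': array([-8.69103815e-04,  9.82301893e-01,  1.87302364e-01, -2.44220713e-04]), 'contact_force': array([-0.33754159, -0.13893419, -0.14683582]), 'opening': 0.9994524105190781}
0.0187
side [[437.13157043   0.         285.64502773]
 [  0.         437.13157043 211.92781569]
 [  0.           0.           1.        ]] [-0.04462834  0.          0.          0.          0.        ] [[-0.45545908  0.48209147 -0.74842825 -0.2162626 ]
 [-0.89012355 -0.23206269  0.39220782  0.34141324]
 [ 0.01539777  0.84482822  0.53481603  0.60347424]
 [ 0.          0.          0.          1.        ]]
tube [(0.85, [407.3, 201.6]), (0.56, [376.5, 232.9])]
saddle [(0.79, [400.6, 215.1])]
bench [(0.74, [269.9, 244.7]), (0.48, [237.5, 253.7])]
end_stop [(0.66, [234.1, 252.2])]
beaker [(0.75, [277.0, 190.6])]
vial_blue [(0.53, [405.4, 203.6]), (0.43, [298.6, 187.0])]
vial_green [(0.53, [178.9, 312.1])]
L tube_mid [(0.6, [375.9, 231.9]), (0.57, [404.3, 202.1])]
L groove_lay [(0.62, [270.2, 236.8]), (0.59, [300.9, 222.3])]
L groo
[... 284 characters left out ...]
        ] [[-0.00643777  0.99063971 -0.13635076  0.35026851]
 [-0.99990456 -0.00804396 -0.01123211 -0.05035095]
 [-0.01222378  0.13626543  0.99059695  1.43497101]
 [ 0.          0.          0.          1.        ]]
tube [(0.94, [394.6, 239.3]), (0.82, [348.6, 255.0])]
saddle [(0.76, [384.0, 239.7])]
bench [(0.93, [268.7, 239.7])]
end_stop []
beaker [(0.54, [300.4, 166.6])]
vial_blue []
vial_green [(0.49, [175.4, 278.1])]
L tube_mid [(0.76, [349.7, 257.2]), (0.65, [394.6, 240.2]), (0.49, [181.3, 277.6]), (0.45, [235.2, 249.3])]
L groove_lay [(0.55, [291.8, 235.8]), (0.24, [324.2, 174.3])]
L groove_mouth [(0.63, [262.6, 240.1])]
L saddle [(0.7, [389.3, 239.3])]
L bench [(0.62, [271.8, 238.3])]
```

View pics/side0.png

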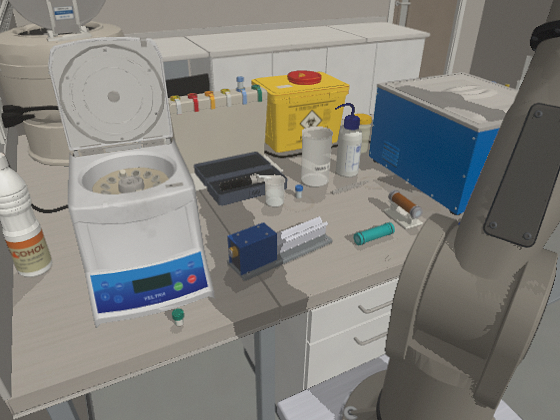

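View pics/top0.png

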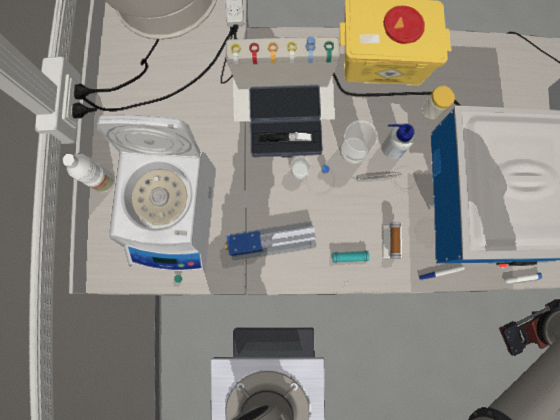

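```bash
python3 - <<'E'
import cv2
a=cv2.imread('pics/top0.png')[140:300,150:430]; cv2.imwrite('pics/topc.png',cv2.resize(a,None,fx=2.8,fy=2.8,interpolation=cv2.INTER_CUBIC))
a=cv2.imread('pics/side0.png')[160:330,160:440]; cv2.imwrite('pics/sidec.png',cv2.resize(a,None,fx=2.8,fy=2.8,interpolation=cv2.INTER_CUBIC))
E
```

```text
(no output)
```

View pics/topc.png

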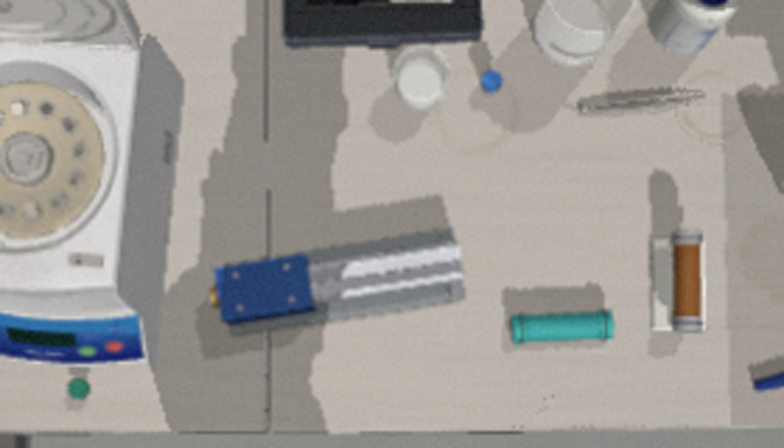

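View pics/sidec.png

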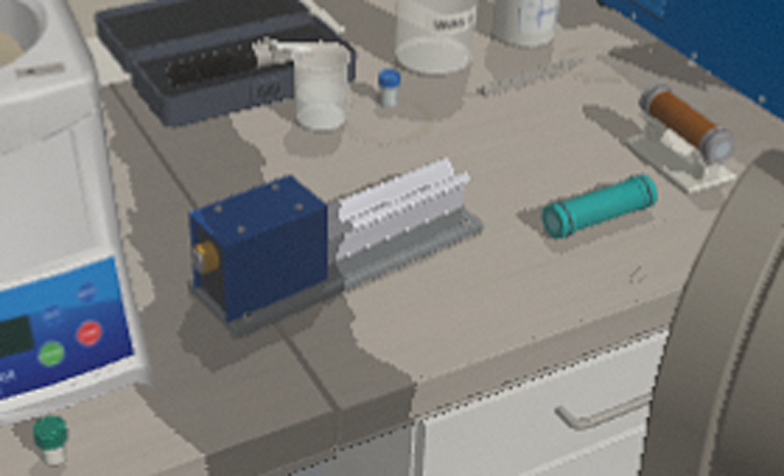

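Candidates: amber tube in the saddle (top 395,240; side 405,203), and the turquoise look-alike (top 349,256; side 376,232). The amber one with steel caps in the white saddle is right, and the close crop confirms it.

```bash
cat > h.py <<'E'
import numpy as np, cv2
from scipy.optimize import least_squares
def ray(p,uv):
    n=cv2.undistortPoints(np.array(uv,float).reshape(-1,1,2),np.array(p["intrinsics"]),np.array(p["dist_coeffs"])).reshape(-1,2)
    E=np.array(p["extrinsics"]); d=np.c_[n[:,0],-n[:,1],-np.ones(len(n))]@E[:3,:3].T
    return E[:3,3],d
def onz(p,uv,z):
    o,d=ray(p,uv); t=(z-o[2])/d[:,2]; return o+d*t[:,None]
def proj(p,X):
    E=np.array(p["extrinsics"]); c=(np.atleast_2d(X)-E[:3,3])@E[:3,:3]
    c=c*np.array([1,-1,-1]); return cv2.projectPoints(c,np.zeros(3),np.zeros(3),np.array(p["intrinsics"]),np.array(p["dist_coeffs"]))[0].reshape(-1,2)
def fit(obs,x0):
    # obs: list of (picture, local pts, pixels); pose x,y,yaw on z=0
    def W(v,L): 
        c,s=np.cos(v[2]),np.sin(v[2]); L=np.array(L,float); return np.c_[v[0]+c*L[:,0]-s*L[:,1],v[1]+s*L[:,0]+c*L[:,1],L[:,2]]
    f=lambda v:np.concatenate([(proj(p,W(v,L))-np.array(u)).ravel() for p,L,u in obs])
    r=least_squares(f,x0,loss='soft_l1'); return r.x,f(r.x).reshape(-1,2)
E
python3 - <<'E'
from h import *
from station import optics
S=optics.snapshot("side");T=optics.snapshot("top")
tc=lambda a:[[x/2.8+150-.5+.18,y/2.8+140-.5+.18] for x,y in a]; sc=lambda a:[[x/2.8+160-.3,y/2.8+160-.3] for x,y in a]
# bench: far end +x = left in top image
hood=[[.120,-.026,.08],[.030,-.026,.08],[.030,.026,.08],[.120,.026,.08]]
base=[[-.12,.037,.01],[-.12,-.037,.01]]
t=tc([(217,268),(305,254),(318,308),(224,323)]); s=sc([(190,211),(293,177),(328,205),(228,240)])
print(onz(T,t,.08),onz(S,s,.08))
for sw in(0,1):
    pass
a=onz(T,t,.08); 
ax=(a[0]+a[3]-a[1]-a[2]);yaw=np.arctan2(ax[1],ax[0]);c=a.mean(0)
# y sign: bench x ~ +world y => bench y ~ -x world
H=[[.120,.0,.08]]
n=np.array([-np.sin(yaw),np.cos(yaw)]); sgn=np.sign((a[0]-a[3])[:2]@n); print(yaw,sgn)
hood=[[.120,sgn*.026,.08],[.030,sgn*.026,.08],[.030,-sgn*.026,.08],[.120,-sgn*.026,.08]]
x0=[c[0]-.075*np.cos(yaw),c[1]-.075*np.sin(yaw),yaw]
for o in([(T,hood,t)],[(S,hood,s)],[(T,hood,t),(S,hood,s)]):
    v,r=fit(o,x0);print(v,np.round(r,1).tolist())
# tube
for n,p in(("top",T),("side",S)):
    for d in optics.outline_of(p,"tube")[:2]:
        m=d["mask"].astype(np.uint8); r=cv2.minAreaRect(cv2.findNonZero(m)); print(n,d["centre"],r)
        b=cv2.boxPoints(r); print(onz(p,b,.042).round(4).tolist(),onz(p,[r[0]],.042))
    for nm,z in(("beaker",.035),("vial_blue",.017),("vial_green",.014)):
        print(nm,[onz(p,[d["centre"]],z).round(3).tolist() for d in optics.outline_of(p,nm)][:2])
E
```

```text
[[0.49048665 0.099679   0.08      ]
 [0.50346127 0.01467743 0.08      ]
 [0.45127135 0.00231367 0.08      ]
 [0.43737394 0.09266408 0.08      ]] [[0.48890391 0.10602683 0.08      ]
 [0.49684418 0.018952   0.08      ]
 [0.45157352 0.0112115  0.08      ]
 [0.44369631 0.09436749 0.08      ]]
1.7228595344436575 -1.0
[ 0.48237909 -0.02192324  1.72819809] [[-0.4, 0.5], [1.1, 0.0], [-0.5, -0.3], [0.1, -0.2]]
[ 0.48120279 -0.01675355  1.71750727] [[0.0, -0.2], [-0.2, -1.6], [1.0, -0.1], [-0.7, 2.1]]
[ 0.48227575 -0.01858576  1.72167713] [[-1.6, 0.2], [-0.1, -0.0], [-1.8, -0.3], [-1.3, -0.4], [0.8, -0.5], [0.4, -2.0], [1.6, -0.6], [0.2, 1.6]]
top [352.0, 256.9] ((350.0269775390625, 255.8378448486328), (11.3489351272583, 36.23921203613281), 88.15238952636719)
[[0.4496, -0.1852, 0.042], [0.4517, -0.286, 0.042], [0.4203, -0.2862, 0.042], [0.4183, -0.1856, 0.042]] [[ 0.43496527 -0.23562606  0.042     ]]
top [395.2, 238.3] ((395.0, 240.0), (36.0, 10.0), 90.0)
[[0.5282, -0.3506, 0.042], [0.5279, -0.3791, 0.042], [0.4271, -0.3755, 0.042], [0.4276, -0.3473, 0.042]] [[ 0.47750414 -0.36302214  0.042     ]]
beaker [[[0.685, -0.102, 0.035]]]
vial_blue []
vial_green [[[0.377, 0.243, 0.014]]]
side [405.0, 201.8] ((405.0660095214844, 202.9146270751953), (38.7729606628418, 12.228947639465332), 37.69424057006836)
[[0.5261, -0.3383, 0.042], [0.5588, -0.3891, 0.042], [0.4302, -0.3807, 0.042], [0.4047, -0.3343, 0.042]] [[ 0.47699814 -0.3600035   0.042     ]]
side [372.6, 232.7] ((373.800048828125, 232.8999786376953), (12.965339660644531, 42.05828857421875), 71.56505584716797)
[[0.4251, -0.163, 0.042], [0.4291, -0.2791, 0.042], [0.3846, -0.2552, 0.042], [0.3829, -0.1447, 0.042]] [[ 0.40496891 -0.20886949  0.042     ]]
beaker [[[0.684, -0.098, 0.035]], [[0.479, -0.37, 0.035]]]
vial_blue [[[0.698, -0.169, 0.017]]]
vial_green [[[0.376, 0.245, 0.014]]]
```

```bash
cat >> h.py <<'E'
from scipy.spatial.transform import Rotation as R
def delta(bot,target):
    s=bot.sense(); q=s["tool_rot"]; M=R.from_quat([q[1],q[2],q[3],q[0]]).as_matrix()
    print("tcp",np.round(s["tcp_pos"],4),"yaw",np.degrees(np.arctan2(M[1,0],M[0,0])).round(2),"z",M[:,2].round(3),"t",round(s["time_s"],2),"F",np.round(s["contact_force"],2),"op",round(s["opening"],3))
    for t in target: print(t,(M.T@(np.array(t)-s["tcp_pos"])).round(4))
E
python3 -c "
from h import *; from station import bot
delta(bot,[(.30,-.40,.23),(.44,-.362,.23)])"
```

```text
tcp [ 0.2484 -0.6277  0.2227] yaw 21.59 z [ 0. -0. -1.] t 1.8 F [-0.85  0.26 -0.56] op 0.997
(0.3, -0.4, 0.23) [ 0.1318 -0.1927 -0.0073]
(0.44, -0.362, 0.23) [ 0.2759 -0.1765 -0.0073]
```

>>> arm_command --pt "0.033 -0.048 0 5 1" --pt "0.066 -0.096 0 10 1" --pt "0.1 -0.145 -0.007 15 1" --pt "0.132 -0.193 -0.007 20 1" --pt "0.18 -0.187 -0.007 23 1" --pt "0.23 -0.182 -0.007 23 1" --pt "0.276 -0.177 -0.007 23 1" --pt "0.276 -0.177 -0.007 23 1"

```text
time_s: 2.8
tcp_pos: [0.4437, -0.3591, 0.2296]
tool_rot: [-0.0, 1.0, -0.009, 0.001]
contact_force: [-0.7, -0.1, 1.0]
opening: 1.0
```

```bash
python3 - <<'E'
from h import *; from station import bot,optics
delta(bot,[])
p=optics.snapshot("wrist"); cv2.imwrite("pics/w1.png",p["color"]); print(p["extrinsics"])
import pickle; pickle.dump(p,open("w1.pkl","wb"))
for d in optics.outline_of(p,"tube"):
    m=d["mask"].astype(np.uint8); r=cv2.minAreaRect(cv2.findNonZero(m)); b=cv2.boxPoints(r); print(d["conf"],r,onz(p,b,.042).round(4).tolist(),onz(p,[r[0]],.042))
print([(d["conf"],onz(p,[d["centre"]],.042)) for d in optics.landmark_of(p,"tube_mid")])
E
```

```text
tcp [ 0.4437 -0.3591  0.2296] yaw -1.06 z [ 0.002  0.001 -1.   ] t 2.8 F [-0.69 -0.07  1.05] op 1.0
[[-1.64667550e-02  9.52342579e-01  3.04585717e-01  5.28020699e-01]
 [-9.99864388e-01 -1.56145385e-02 -5.23377171e-03 -3.60434573e-01]
 [-2.28378242e-04 -3.04630595e-01  9.52470550e-01  3.90835975e-01]
 [ 0.00000000e+00  0.00000000e+00  0.00000000e+00  1.00000000e+00]]
0.96 ((177.12025451660156, 189.064697265625), (23.489831924438477, 84.32926940917969), 87.31622314453125) [[0.4536, -0.1948, 0.042], [0.4563, -0.2947, 0.042], [0.428, -0.294, 0.042], [0.4248, -0.1917, 0.042]] [[ 0.44080771 -0.24426344  0.042     ]]
0.8 ((275.0, 157.0), (92.0, 28.0), 90.0) [[0.5269, -0.3458, 0.042], [0.5264, -0.3763, 0.042], [0.4214, -0.3761, 0.042], [0.422, -0.3427, 0.042]] [[ 0.47639053 -0.36026028  0.042     ]]
[(0.91, array([[ 0.43912928, -0.24715786,  0.042     ]])), (0.78, array([[ 0.47694033, -0.36140574,  0.042     ]]))]
```

View pics/w1.png

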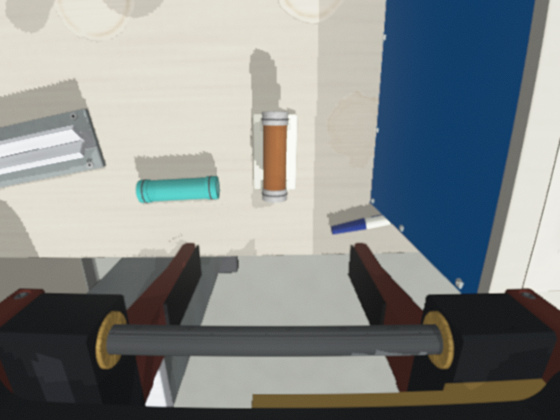

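The wrist view shows the amber tube upright at (275,157) in the saddle. The turquoise tube is at (177,189), and the blue box face is 13 cm to the right, so there's room for the gripper.

```bash
python3 -c "
from h import *; from station import bot
delta(bot,[(.4765,-.3608,.12),(.4765,-.3608,.0375)])"
```

```text
tcp [ 0.4388 -0.3621  0.2295] yaw -1.48 z [-0.001 -0.    -1.   ] t 2.95 F [ 0.54 -0.25 -0.26] op 0.999
(0.4765, -0.3608, 0.12) [ 0.0378 -0.0023  0.1095]
(0.4765, -0.3608, 0.0375) [ 0.0379 -0.0024  0.192 ]
```

>>> arm_command --pt "0.02 -0.001 0.04 0 1" --pt "0.038 -0.002 0.08 0 1" --pt "0.038 -0.002 0.12 0 1" --pt "0.038 -0.002 0.14 0 1" --pt "0.038 -0.002 0.14 0 1" --pt "0.038 -0.002 0.14 0 1"

```text
time_s: 3.7
tcp_pos: [0.4777, -0.3616, 0.0908]
tool_rot: [0.001, 1.0, -0.013, 0.001]
contact_force: [0.9, 0.1, 0.4]
opening: 0.999
```

```bash
python3 - <<'E'
from h import *; from station import bot,optics
delta(bot,[(.4765,-.3608,.0375)])
p=optics.snapshot("wrist"); cv2.imwrite("pics/w2.png",p["color"]);p=optics.snapshot("side"); cv2.imwrite("pics/s2.png",p["color"])
E
```

```text
tcp [ 0.4777 -0.3616  0.0908] yaw -1.5 z [ 0.001 -0.001 -1.   ] t 3.7 F [0.88 0.1  0.44] op 0.999
(0.4765, -0.3608, 0.0375) [-0.0013 -0.0008  0.0533]
```

View pics/w2.png

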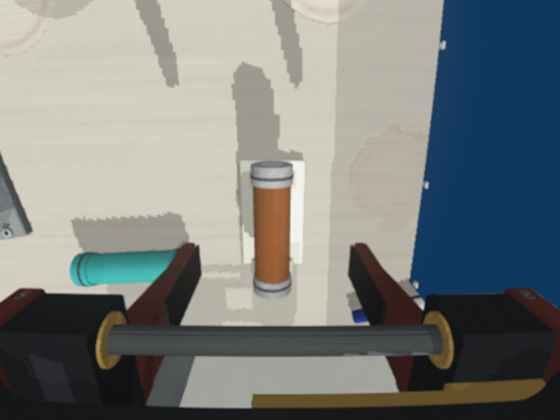

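View pics/s2.png

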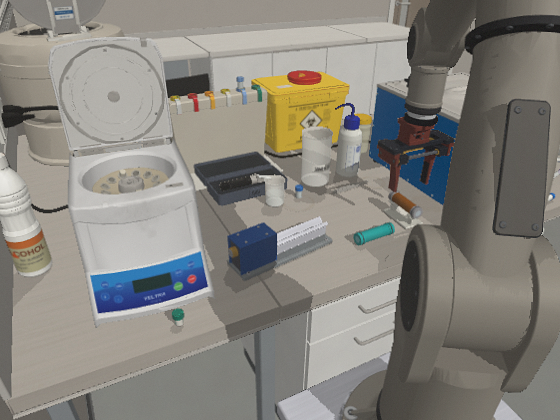

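```bash
python3 - <<'E'
from h import *; from station import bot,optics
p=optics.snapshot("wrist")
print(onz(p,[(272,172),(272,285)],.057), onz(p,[(271.5,162),(272.3,296),(252,225),(292,225)],.042))
d=optics.outline_of(p,"tube")
for e in d[:2]:
    ys,xs=np.nonzero(e["mask"]); print(e["conf"],xs.min(),xs.max(),ys.min(),ys.max())
delta(bot,[]); print(proj(p,[bot.sense()["tcp_pos"]]))
print([(e["conf"],e["centre"],onz(p,[e["centre"]],.042)) for e in optics.landmark_of(p,"tube_mid")])
E
```

```text
[[ 0.52406287 -0.36093469  0.057     ]
 [ 0.4404874  -0.35877651  0.057     ]] [[ 0.52810135 -0.36061553  0.042     ]
 [ 0.42100708 -0.35843395  0.042     ]
 [ 0.48203064 -0.34507447  0.042     ]
 [ 0.48131959 -0.37445836  0.042     ]]
0.94 70 177 249 286
0.75 251 293 162 299
tcp [ 0.4784 -0.361   0.0909] yaw -1.43 z [ 0.002 -0.001 -1.   ] t 3.9 F [-0.23  0.51  0.29] op 1.003
[[273.85530863 260.16511769]]
[(0.96, [133.4, 267.3], array([[ 0.44886605, -0.25088014,  0.042     ]])), (0.69, [271.9, 229.0], array([[ 0.47852277, -0.35961022,  0.042     ]]))]
```

>>> arm_command --pt "0 -0.001 0.02 0 1" --pt "0 -0.001 0.035 0 1" --pt "0 -0.001 0.045 0 1" --pt "0 -0.001 0.053 0 1" --pt "0 -0.001 0.053 0 1" --pt "0 -0.001 0.053 0 1" --squeeze 12

```text
time_s: 4.7
tcp_pos: [0.4782, -0.3597, 0.037]
tool_rot: [0.0, 1.0, -0.012, 0.0]
contact_force: [0.0, 0.2, -0.4]
opening: 0.998
```

```bash
python3 - <<'E'
from h import *; from station import bot,optics
delta(bot,[(.4775,-.360,.0375)])
p=optics.snapshot("wrist"); cv2.imwrite("pics/w3.png",p["color"])
E
```

```text
tcp [ 0.4782 -0.3597  0.037 ] yaw -1.41 z [ 0.001 -0.    -1.   ] t 4.7 F [ 0.02  0.22 -0.38] op 0.998
(0.4775, -0.36, 0.0375) [-0.0007  0.0003 -0.0005]
```

View pics/w3.png

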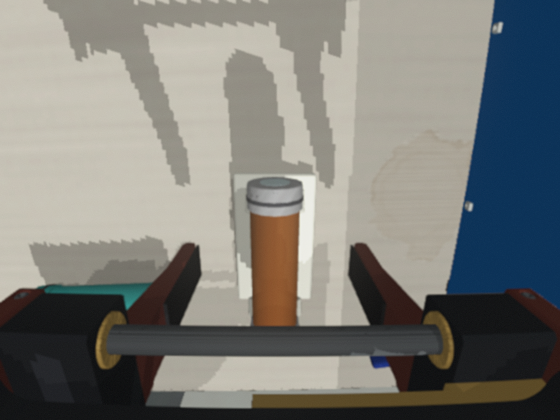

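>>> arm_command --pt "0 0 0 0 0.6" --pt "0 0 0 0 0.4" --pt "0 0 0 0 0.2" --pt "0 0 0 0 0.2" --pt "0 0 0 0 0.2" --pt "0 0 0 0 0.2" --pt "0 0 0 0 0.2" --pt "0 0 0 0 0.2" --squeeze 22

```text
time_s: 5.75
tcp_pos: [0.478, -0.3597, 0.0367]
tool_rot: [0.0, 1.0, -0.012, 0.0]
contact_force: [0.3, -0.7, -0.4]
opening: 0.336
```

```bash
python3 -c "
from h import *; from station import bot
delta(bot,[]); print(bot.sense())"
```

```text
tcp [ 0.478  -0.3597  0.0367] yaw -1.42 z [ 0. -0. -1.] t 5.75 F [ 0.33 -0.74 -0.41] op 0.336
{'time_s': 5.75, 'joint_positions': array([ 0.58603245,  0.58246447, -0.05974451,  1.87641837,  0.05230974,
        0.68390357, -1.10001524]), 'joint_velocities': array([ 1.30858076e-03,  2.79129472e-04, -4.26713392e-05,  1.47469686e-03,
        2.20208400e-04,  1.13105263e-03, -1.44172605e-03]), 'joint_torque': array([-3.76101192e-01, -5.67575312e+01,  9.56779788e-02, -1.90495294e+01,
       -1.74500258e-01,  1.30447363e-01, -1.18481552e-03]), 'tcp_pos': array([ 0.47797205, -0.35971262,  0.03667552]), 'tool_rot': array([ 1.56647971e-04,  9.99923172e-01, -1.23943224e-02,  8.06602855e-05]), 'contact_force': array([ 0.33276115, -0.73671683, -0.40539188]), 'ft_torque': array([-0.17872795,  0.01298062,  0.01786136]), 'opening': 0.33613356520682325}
```

>>> arm_command --pt "0 0 -0.006 0 0.2" --pt "0 0 -0.025 0 0.2" --pt "0 0 -0.055 0 0.2" --pt "0 0 -0.09 0 0.2" --pt "0 0 -0.125 0 0.2" --pt "0 0 -0.15 0 0.2" --pt "0 0 -0.163 0 0.2" --pt "0 0 -0.163 0 0.2"

```text
time_s: 6.75
tcp_pos: [0.4782, -0.3596, 0.2007]
tool_rot: [0.0, 1.0, -0.012, 0.001]
contact_force: [-0.1, 0.2, -3.2]
opening: 0.337
```

```bash
python3 - <<'E'
from h import *; from station import bot,optics
delta(bot,[(.4906,-.0739,.2)])
p=optics.snapshot("wrist"); cv2.imwrite("pics/w4.png",p["color"])
import pickle; pickle.dump(p,open("w4.pkl","wb"))
E
```

```text
tcp [ 0.4782 -0.3596  0.2007] yaw -1.41 z [ 0.002 -0.001 -1.   ] t 6.75 F [-0.09  0.17 -3.2 ] op 0.337
(0.4906, -0.0739, 0.2) [ 0.0053 -0.2859  0.0005]
```

View pics/w4.png

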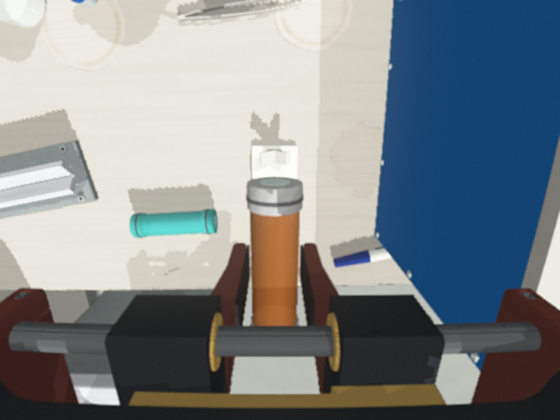

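The tube is held square in the jaws, with its cap at (275,195). Next I carry it over the groove.

>>> arm_command --pt "0.001 -0.02 0 -8 0.2" --pt "0.002 -0.06 0 -18 0.2" --pt "0.003 -0.1 0 -28 0.2" --pt "0.004 -0.14 0 -38 0.2" --pt "0.005 -0.18 0 -48 0.2" --pt "0.005 -0.22 0 -58 0.2" --pt "0.005 -0.26 0 -68 0.2" --pt "0.005 -0.286 0 -78 0.2"

```text
time_s: 7.8
tcp_pos: [0.489, -0.0714, 0.1985]
tool_rot: [-0.001, 0.782, 0.623, -0.001]
contact_force: [0.6, 1.2, -3.7]
opening: 0.337
```

>>> arm_command --pt "0 0 0 -8 0.2" --pt "0 0 0 -16 0.2" --pt "0 0 0 -22 0.2" --pt "0 0 0 -22 0.2" --pt "0 0 0 -22 0.2"

```text
time_s: 8.43
tcp_pos: [0.4896, -0.0737, 0.1991]
tool_rot: [-0.001, 0.653, 0.757, -0.0]
contact_force: [-0.1, 0.7, -3.3]
opening: 0.338
```

```bash
python3 - <<'E'
from h import *; from station import bot,optics
import pickle
delta(bot,[(.4906,-.0739,.2)])
for n in("wrist","top","side"):
    p=optics.snapshot(n); cv2.imwrite(f"pics/{n}5.png",p["color"]); pickle.dump(p,open(n+"5.pkl","wb"))
E
```

```text
tcp [ 0.4896 -0.0737  0.1991] yaw 98.46 z [-0.001  0.    -1.   ] t 8.43 F [-0.13  0.7  -3.34] op 0.338
(0.4906, -0.0739, 0.2) [-0.0003  0.001  -0.001 ]
```

View pics/wrist5.png

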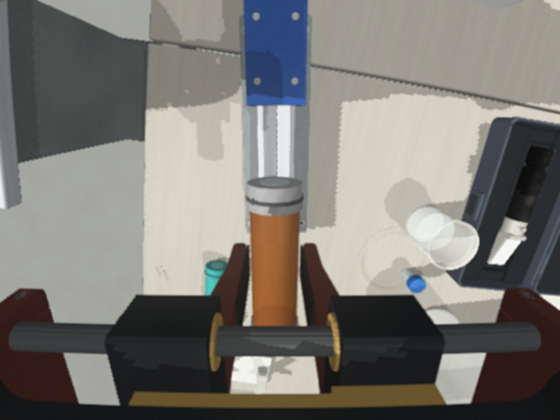

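View pics/side5.png

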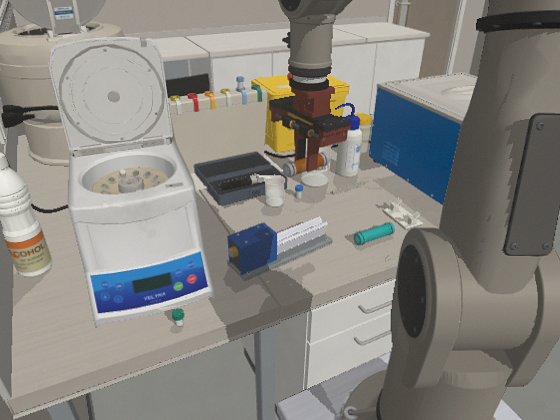

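```bash
python3 - <<'E'
import cv2
a=cv2.imread('pics/wrist5.png')[0:240,210:340]; cv2.imwrite('pics/wc5.png',cv2.resize(a,None,fx=2.5,fy=2.5,interpolation=cv2.INTER_CUBIC))
E
```

```text
(no output)
```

View pics/wc5.png

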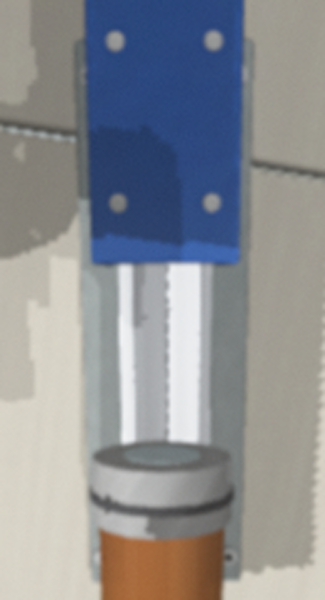

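```bash
python3 - <<'E'
from h import *; import pickle
p=pickle.load(open("wrist5.pkl","rb"));T=pickle.load(open("top5.pkl","rb"))
L=[[.03,.026,.08],[.03,-.026,.08],[-.12,.037,.01],[-.12,-.037,.01]]
u=[(246.2,104.6),(305.4,104.6),(247.8,231),(305,231)]
v,r=fit([(p,L,u)],[.482,-.019,1.72]); print(v,np.degrees(v[2]),r.round(1).tolist())
for x in(-.055,.03): print(v[0]+x*np.cos(v[2]),v[1]+x*np.sin(v[2]))
# V bottom line at z? apex pixel (166,300..440): apex height = axis-15*sqrt2=.0338
print(onz(p,[(210+166/2.5,300/2.5),(210+166/2.5,440/2.5)],.0338))
v2=[.4823,-.0186,1.7217]
# tube's own midline at cap
print(proj(p,[[v2[0]-.12*np.cos(v2[2]),v2[1]-.12*np.sin(v2[2]),.01]]))
# tube front cap top rim in camera (crop 163,450) center; held tcp axis z = tcp+.005
print(onz(p,[(210+160.5/2.5,455/2.5)],.1991+.005), onz(p,[(275,230)],.1991+.005+.015))
E
```

```text
[ 0.48210386 -0.01482169  1.72725827] 98.96460911290816 [[-0.2, -0.4], [0.3, -0.8], [-1.5, 1.7], [1.2, 1.4]]
0.49067420138115153 -0.06914985194765191
0.47742913141955107 0.014811854333916168
[[ 4.80479369e-01 -4.21507383e-05  3.38000000e-02]
 [ 4.89355559e-01 -5.81016984e-02  3.38000000e-02]]
[[275.39173828 235.38744289]]
[[ 0.4822275  -0.02557929  0.2041    ]] [[ 0.48574319 -0.04612982  0.2191    ]]
```

>>> arm_command --pt "0 0.0018 0.03 -0.3 0.2" --pt "0 0.0018 0.06 -0.3 0.2" --pt "0 0.0018 0.09 -0.3 0.2" --pt "0 0.0018 0.11 -0.3 0.2" --pt "0 0.0018 0.125 -0.3 0.2" --pt "0 0.0018 0.125 -0.3 0.2" --pt "0 0.0018 0.125 -0.3 0.2"

```text
time_s: 9.45
tcp_pos: [0.4924, -0.0734, 0.0753]
tool_rot: [0.001, 0.65, 0.76, 0.0]
contact_force: [0.5, 0.0, -2.2]
opening: 0.334
```

```bash
python3 - <<'E'
from h import *; from station import bot,optics
import pickle
delta(bot,[(.4914,-.0737,.0505)])
for n in("wrist","side"):
    p=optics.snapshot(n); cv2.imwrite(f"pics/{n}6.png",p["color"]); pickle.dump(p,open(n+"6.pkl","wb"))
cv2.imwrite('pics/sc6.png',cv2.resize(p["color"][180:290,200:360],None,fx=4,fy=4,interpolation=cv2.INTER_CUBIC))
E
```

```text
tcp [ 0.4924 -0.0734  0.0753] yaw 98.88 z [ 0.001 -0.    -1.   ] t 9.45 F [ 0.54  0.01 -2.2 ] op 0.334
(0.4914, -0.0737, 0.0505) [-0.0002 -0.0011  0.0248]
```

View pics/wrist6.png

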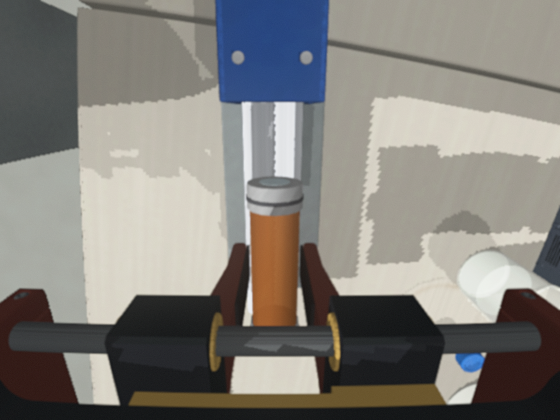

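View pics/sc6.png

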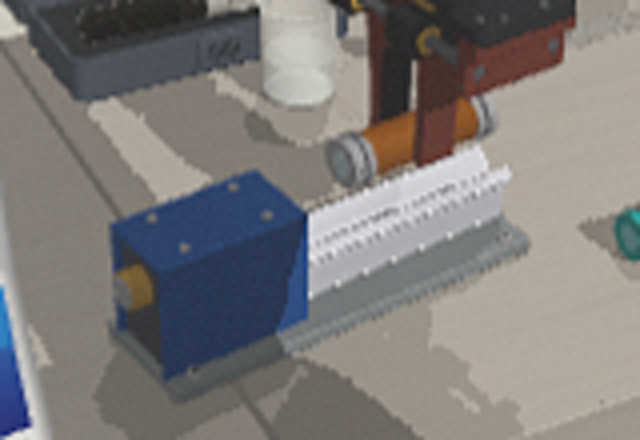

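```bash
python3 - <<'E'
from h import *; import pickle
p=pickle.load(open("wrist6.pkl","rb"))
cv2.imwrite('pics/wc6.png',cv2.resize(p["color"][60:220,200:350],None,fx=3.6,fy=3.6,interpolation=cv2.INTER_CUBIC))
yaw=np.radians(98.88);tcp=np.array([.4924,-.0734]);ex=np.array([np.cos(yaw),np.sin(yaw)]);ey=np.array([-ex[1],ex[0]])
def loc(uv,z):
    a=onz(p,uv,z)[:,:2]-tcp; return np.c_[a@ex,a@ey].round(4).tolist()
print("hood",loc([(219.5,101),(325.5,101)],.08),"cap",loc([(247,190),(302.5,190)],.0803),"apex",loc([(273,110),(273,170)],.0338),"V edges",loc([(242,110),(304,110)],.047))
E
```

```text
hood [[0.0889, 0.0267], [0.089, -0.0247]] cap [[0.0443, 0.0144], [0.0444, -0.0148]] apex [[0.0845, 0.0009], [0.046, 0.0008]] V edges [[0.0845, 0.0192], [0.0846, -0.0175]]
```

View pics/wc6.png

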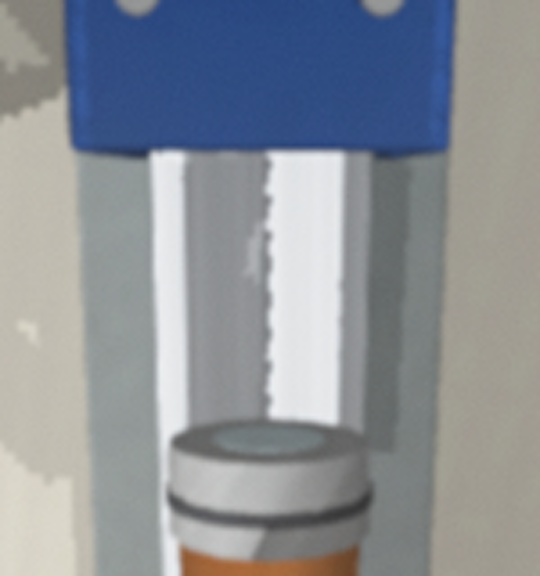

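>>> arm_command --pt "0 -0.0005 0.005 0 0.2" --pt "0 -0.001 0.01 0 0.2" --pt "0 -0.001 0.015 0 0.2" --pt "0 -0.001 0.019 0 0.2" --pt "0 -0.001 0.021 0 0.2" --pt "0 -0.001 0.021 0 0.2"

```text
time_s: 10.3
tcp_pos: [0.4907, -0.0735, 0.0535]
tool_rot: [-0.0, 0.65, 0.76, -0.0]
contact_force: [0.4, 0.1, -4.1]
opening: 0.333
```

>>> arm_command --pt "0 0 0.001 0 0.2" --pt "0 0 0.002 0 0.2" --pt "0 0 0.002 0 0.2" --pt "0 0 0.002 0 0.2"

```text
time_s: 10.8
tcp_pos: [0.4908, -0.0736, 0.0517]
tool_rot: [0.0, 0.65, 0.76, 0.0]
contact_force: [-0.2, -0.7, -4.0]
opening: 0.337
```

>>> arm_command --pt "0 0 0.0005 0 0.2" --pt "0 0 0.001 0 0.2" --pt "0 0 0.001 0 0.2" --pt "0 0 0.001 0 0.2"

```text
time_s: 11.3
tcp_pos: [0.4908, -0.0735, 0.0506]
tool_rot: [-0.0, 0.65, 0.76, 0.0]
contact_force: [-0.0, -0.0, -3.7]
opening: 0.336
```

>>> arm_command --pt "0 0 0.0005 0 0.2" --pt "0 0 0.001 0 0.2" --pt "0 0 0.001 0 0.2" --pt "0 0 0.001 0 0.2"

```text
time_s: 11.8
tcp_pos: [0.491, -0.0736, 0.0498]
tool_rot: [0.0, 0.65, 0.76, 0.0]
contact_force: [-0.3, -0.3, -3.6]
opening: 0.337
```

>>> arm_command --pt "0 0 0.0003 0 0.2" --pt "0 0 0.0006 0 0.2" --pt "0 0 0.0006 0 0.2" --pt "0 0 0.0006 0 0.2"

```text
time_s: 12.3
tcp_pos: [0.4911, -0.0735, 0.0496]
tool_rot: [0.0, 0.65, 0.76, 0.0]
contact_force: [-1.5, 1.0, 5.3]
opening: 0.336
```

```bash
python3 - <<'E'
from h import *; from station import bot,optics
delta(bot,[]); print(bot.sense()["ft_torque"])
for n in("wrist","side"):
    p=optics.snapshot(n); cv2.imwrite(f"pics/{n}7.png",p["color"])
cv2.imwrite('pics/sc7.png',cv2.resize(p["color"][180:290,220:360],None,fx=5,fy=5,interpolation=cv2.INTER_CUBIC))
E
```

```text
tcp [ 0.4911 -0.0735  0.0496] yaw 98.89 z [ 0.001 -0.    -1.   ] t 12.3 F [-1.53  0.99  5.26] op 0.336
[ 0.11427774  0.27453447 -0.0300139 ]
```

View pics/sc7.png

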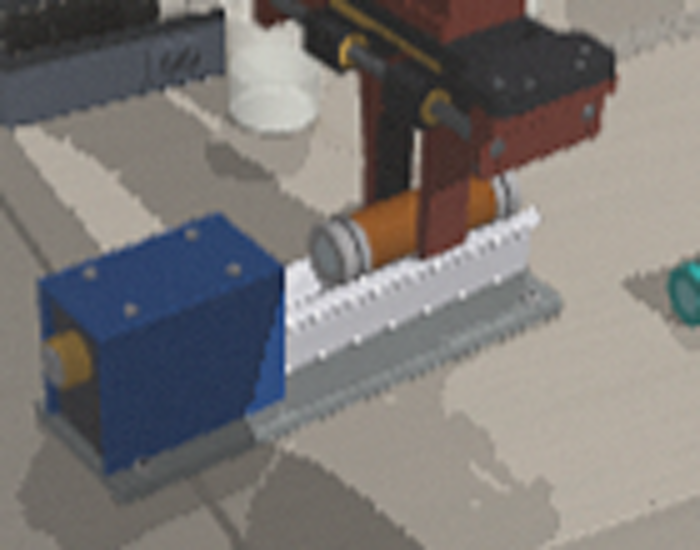

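View pics/wrist7.png

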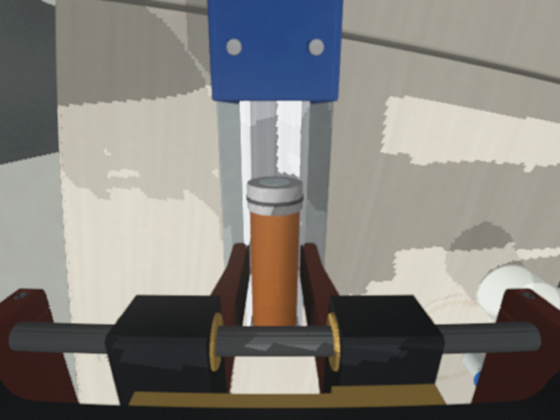

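>>> arm_command --pt "0 0 -0.0004 0 0.2" --pt "0 0 -0.0004 0 0.4" --pt "0 0 -0.0004 0 0.6" --pt "0 0 -0.0004 0 0.7" --pt "0 0 -0.0004 0 0.7" --pt "0 0 -0.0004 0 0.7"

```text
time_s: 13.15
tcp_pos: [0.4908, -0.0736, 0.0494]
tool_rot: [0.0, 0.65, 0.76, -0.0]
contact_force: [0.1, 0.1, -1.1]
opening: 0.699
```

>>> arm_command --pt "0 0 -0.015 0 0.7" --pt "0 0 -0.035 0 0.7" --pt "0 0 -0.05 0 0.7" --pt "-0.03 0 -0.05 0 0.4" --pt "-0.06 0 -0.05 0 0" --pt "-0.085 0 -0.05 0 0" --pt "-0.085 0 -0.05 0 0" --pt "-0.085 0 -0.05 0 0"

```text
time_s: 14.15
tcp_pos: [0.5039, -0.1564, 0.0998]
tool_rot: [-0.0, 0.65, 0.76, 0.0]
contact_force: [0.0, 0.1, -0.2]
opening: 0.172
```

```bash
python3 - <<'E'
from h import *; from station import bot,optics
delta(bot,[])
import pickle
for n in("wrist","side"):
    p=optics.snapshot(n); cv2.imwrite(f"pics/{n}8.png",p["color"]);pickle.dump(p,open(n+"8.pkl","wb"))
cv2.imwrite('pics/sc8.png',cv2.resize(p["color"][180:290,220:360],None,fx=5,fy=5,interpolation=cv2.INTER_CUBIC))
E
```

```text
tcp [ 0.5039 -0.1564  0.0998] yaw 98.93 z [ 0.     0.001 -1.   ] t 14.15 F [ 0.    0.1  -0.16] op 0.172
```

View pics/sc8.png

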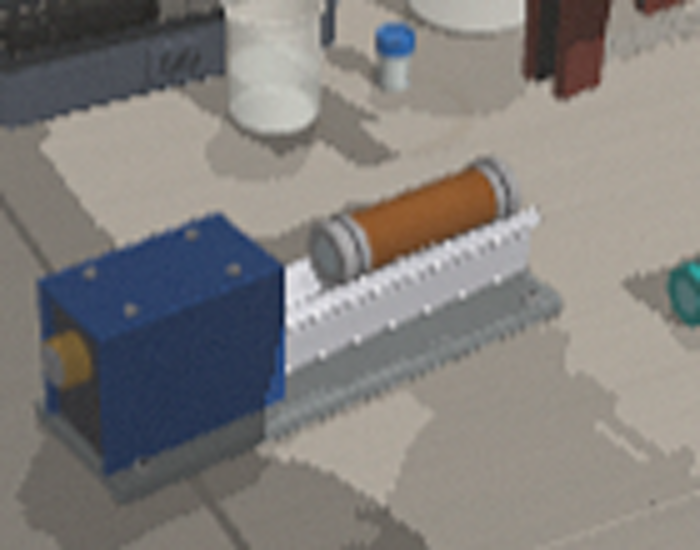

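View pics/wrist8.png

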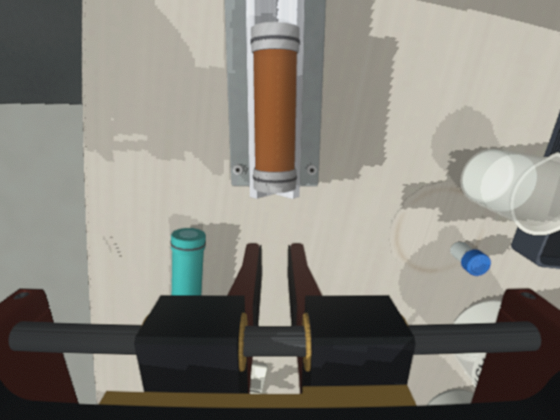

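>>> arm_command --pt "0 0 0.015 0 0" --pt "0 0 0.03 0 0" --pt "0 0 0.04 0 0" --pt "0 0 0.049 0 0" --pt "0 0 0.049 0 0" --pt "0 0 0.049 0 0" --pt "0 0 0.049 0 0"

```text
time_s: 15.12
tcp_pos: [0.5043, -0.1577, 0.0509]
tool_rot: [0.0, 0.65, 0.76, 0.0]
contact_force: [0.6, 0.0, 0.5]
opening: 0.004
```

```bash
python3 - <<'E'
from h import *; from station import bot,optics
delta(bot,[])
import pickle
for n in("wrist","side"):
    p=optics.snapshot(n); cv2.imwrite(f"pics/{n}9.png",p["color"]);pickle.dump(p,open(n+"9.pkl","wb"))
cv2.imwrite('pics/sc9.png',cv2.resize(p["color"][180:290,220:360],None,fx=5,fy=5,interpolation=cv2.INTER_CUBIC))
E
```

```text
tcp [ 0.5043 -0.1577  0.0509] yaw 98.88 z [ 0.001 -0.    -1.   ] t 15.12 F [0.63 0.   0.46] op 0.004
```

View pics/sc9.png

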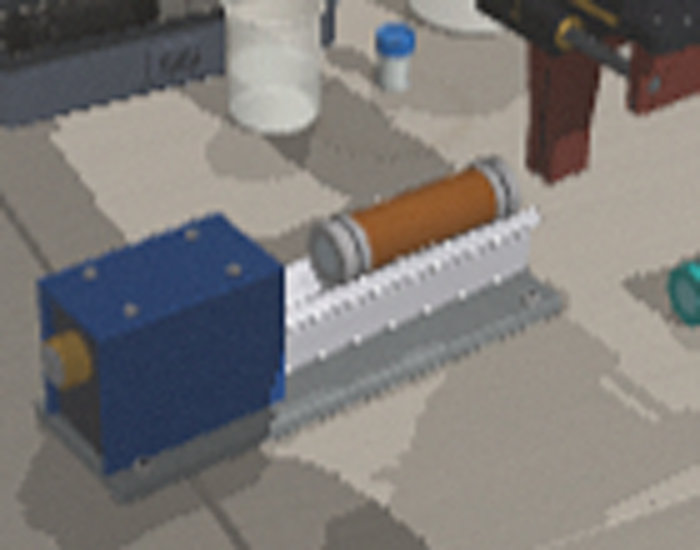

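View pics/wrist9.png

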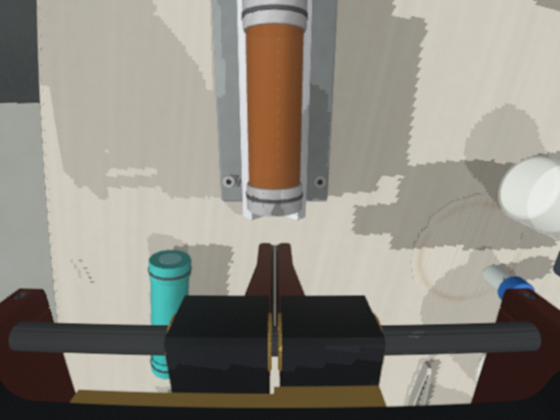

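>>> arm_command --pt "0.008 0 0 0 0" --pt "0.014 0 0 0 0" --pt "0.017 0 0 0 0" --pt "0.019 0 0 0 0" --pt "0.021 0 0 0 0" --pt "0.023 0 0 0 0" --pt "0.025 0 0 0 0" --pt "0.027 0 0 0 0"

```text
time_s: 16.23
tcp_pos: [0.4998, -0.1314, 0.0505]
tool_rot: [0.0, 0.65, 0.76, -0.0]
contact_force: [0.1, -3.5, -1.4]
opening: 0.0
```

>>> arm_command --pt "0.002 0 0 0 0" --pt "0.004 0 0 0 0" --pt "0.006 0 0 0 0" --pt "0.008 0 0 0 0" --pt "0.01 0 0 0 0" --pt "0.012 0 0 0 0" --pt "0.014 0 0 0 0" --pt "0.016 0 0 0 0"

```text
time_s: 17.23
tcp_pos: [0.4973, -0.1149, 0.0505]
tool_rot: [-0.0, 0.65, 0.76, 0.0]
contact_force: [1.6, -3.7, -0.7]
opening: 0.004
```

```bash
cat > st.py <<'E'
from h import *; from station import bot
s=bot.sense(); e=np.array([np.cos(1.7255),np.sin(1.7255)]); o=np.array([.5043,-.1577])
print("along",round(float((s["tcp_pos"][:2]-o)@e),4),"lat",round(float((s["tcp_pos"][:2]-o)@[-e[1],e[0]]),4),"z",s["tcp_pos"][2].round(4),"Fback",round(float(-s["contact_force"][:2]@e),2),"F",s["contact_force"].round(2),"t",s["time_s"])
E
python3 st.py
```

```text
along 0.0434 lat 0.0003 z 0.0505 Fback 3.87 F [ 1.63 -3.66 -0.71] t 17.225
```

>>> arm_command --pt "0.004 0 0 0 0" --pt "0.008 0 0 0 0" --pt "0.012 0 0 0 0" --pt "0.016 0 0 0 0" --pt "0.02 0 0 0 0" --pt "0.024 0 0 0 0" --pt "0.028 0 0 0 0" --pt "0.031 0 0 0 0"

```text
time_s: 18.23
tcp_pos: [0.4925, -0.0841, 0.0505]
tool_rot: [0.0, 0.65, 0.76, 0.0]
contact_force: [0.7, -2.6, -0.2]
opening: 0.005
```

>>> arm_command --pt "0.0015 0 0 0 0" --pt "0.003 0 0 0 0" --pt "0.0045 0 0 0 0" --pt "0.006 0 0 0 0" --pt "0.0075 0 0 0 0" --pt "0.009 0 0 0 0" --pt "0.01 0 0 0 0" --pt "0.01 0 0 0 0"

```text
time_s: 19.23
tcp_pos: [0.491, -0.0743, 0.0505]
tool_rot: [0.0, 0.65, 0.76, 0.0]
contact_force: [1.5, -3.2, -0.1]
opening: 0.004
```

```bash
python3 st.py; python3 - <<'E'
from h import *; from station import bot,optics
p=optics.snapshot("side"); cv2.imwrite('pics/sc10.png',cv2.resize(p["color"][180:290,220:360],None,fx=5,fy=5,interpolation=cv2.INTER_CUBIC))
p=optics.snapshot("wrist"); cv2.imwrite('pics/w10.png',p["color"])
E
```

```text
along 0.0844 lat 0.0003 z 0.0505 Fback 3.38 F [ 1.52 -3.19 -0.12] t 19.225
```

View pics/sc10.png

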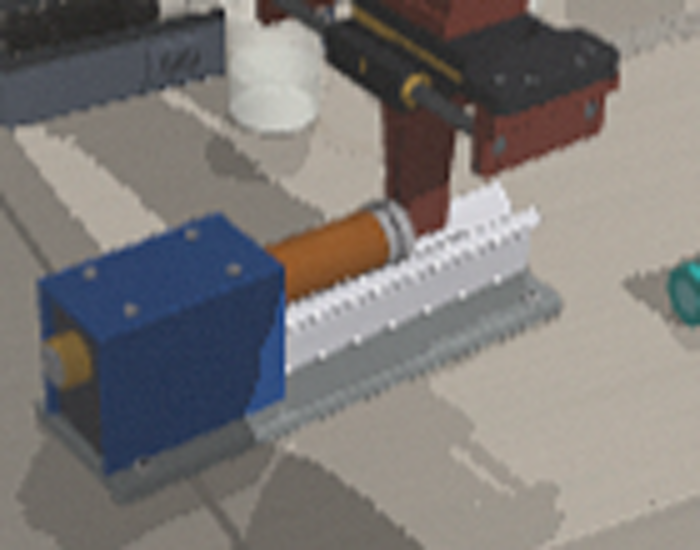

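View pics/w10.png

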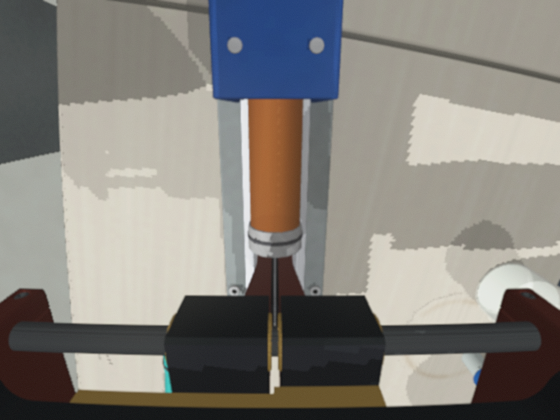

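>>> arm_command --pt "0.0015 0 0 0 0" --pt "0.003 0 0 0 0" --pt "0.0045 0 0 0 0" --pt "0.006 0 0 0 0" --pt "0.0075 0 0 0 0" --pt "0.0085 0 0 0 0" --pt "0.009 0 0 0 0"

```text
time_s: 20.2
tcp_pos: [0.4896, -0.0656, 0.0505]
tool_rot: [0.0, 0.65, 0.76, 0.0]
contact_force: [1.8, -3.6, 1.0]
opening: 0.002
```

```bash
python3 st.py; python3 - <<'E'
from h import *; from station import bot,optics
import pickle
p=optics.snapshot("wrist"); cv2.imwrite('pics/w11.png',p["color"][60:300,190:370]); pickle.dump(p,open("w11.pkl","wb"))
p=optics.snapshot("top"); cv2.imwrite('pics/t11.png',cv2.resize(p["color"][190:290,200:330],None,fx=5,fy=5,interpolation=cv2.INTER_CUBIC))
a=cv2.imread('pics/w11.png'); cv2.imwrite('pics/w11c.png',cv2.resize(a,None,fx=2.4,fy=2.4,interpolation=cv2.INTER_CUBIC))
E
```

```text
along 0.0932 lat 0.0003 z 0.0505 Fback 3.87 F [ 1.79 -3.64  1.02] t 20.2
```

View pics/w11c.png

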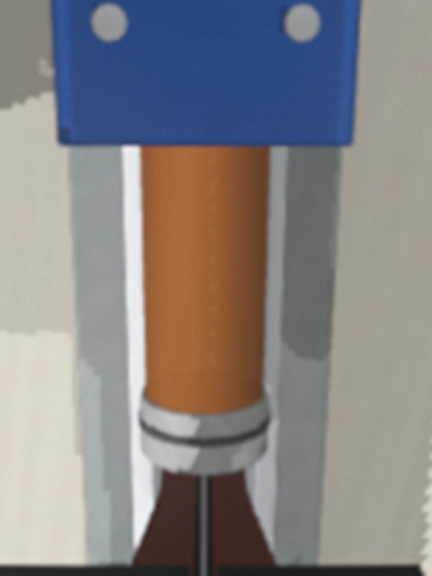

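```bash
python3 - <<'E'
from h import *; import pickle
p=pickle.load(open("w11.pkl","rb")); e=np.array([np.cos(1.7255),np.sin(1.7255)])
a=onz(p,[(275,120.4)],.08)[0,:2]@e; b=onz(p,[(275,256.7)],.070)[0,:2]@e
print("back face bench x",30+(b-a)*1000, "front",130+(b-a)*1000)
E
```

```text
back face bench x -37.77666493650649 front 62.22333506349351
```

>>> arm_command --pt "0.001 0 0 0 0" --pt "0.002 0 0 0 0" --pt "0.003 0 0 0 0"

```text
time_s: 20.68
tcp_pos: [0.4891, -0.0627, 0.0505]
tool_rot: [0.0, 0.65, 0.76, 0.0]
contact_force: [2.8, -4.6, 0.5]
opening: 0.007
```

>>> arm_command --pt "0.0005 0 0 0 0"

```text
time_s: 20.8
tcp_pos: [0.4891, -0.0621, 0.0505]
tool_rot: [0.0, 0.65, 0.76, 0.0]
contact_force: [2.1, -3.9, 1.0]
opening: 0.008
```

>>> arm_command --pt "0.0005 0 0 0 0"

```text
time_s: 20.92
tcp_pos: [0.489, -0.0617, 0.0505]
tool_rot: [0.0, 0.65, 0.76, 0.0]
contact_force: [2.9, -4.8, 0.9]
opening: 0.004
```

```bash
python3 st.py
```

```text
along 0.0972 lat 0.0003 z 0.0505 Fback 5.21 F [ 2.89 -4.83  0.94] t 20.925
```

>>> arm_command --pt "0.0004 0 0 0 0"

```text
time_s: 21.05
tcp_pos: [0.4889, -0.0613, 0.0505]
tool_rot: [0.0, 0.65, 0.76, 0.0]
contact_force: [3.0, -4.6, 1.5]
opening: 0.003
```

>>> arm_command --pt "0.0004 0 0 0 0"

```text
time_s: 21.18
tcp_pos: [0.4889, -0.0609, 0.0505]
tool_rot: [0.0, 0.65, 0.76, 0.0]
contact_force: [3.3, -3.0, 0.4]
opening: 0.004
```

>>> arm_command --pt "0.0004 0.0001 0 0 0"

```text
time_s: 21.3
tcp_pos: [0.4889, -0.0605, 0.0505]
tool_rot: [0.0, 0.65, 0.76, -0.0]
contact_force: [1.6, -3.8, 1.2]
opening: 0.004
```

>>> arm_command --pt "0.0004 0.0001 0 0 0"

```text
time_s: 21.42
tcp_pos: [0.4888, -0.0601, 0.0504]
tool_rot: [-0.0, 0.65, 0.76, -0.0]
contact_force: [2.4, -4.4, 0.9]
opening: -0.002
```

>>> arm_command --pt "0.0005 0.0001 0 0 0"

```text
time_s: 21.55
tcp_pos: [0.4888, -0.0598, 0.0504]
tool_rot: [-0.0, 0.65, 0.76, -0.0]
contact_force: [0.9, -4.4, 1.4]
opening: 0.009
```

>>> arm_command --pt "0.0005 0.0001 0 0 0"

```text
time_s: 21.68
tcp_pos: [0.4887, -0.0594, 0.0504]
tool_rot: [-0.0, 0.65, 0.76, -0.0]
contact_force: [1.6, -4.3, 2.3]
opening: 0.004
```

>>> arm_command --pt "0.0005 0 0 0 0"

```text
time_s: 21.8
tcp_pos: [0.4886, -0.0589, 0.0504]
tool_rot: [-0.0, 0.65, 0.76, -0.0]
contact_force: [2.3, -5.3, 2.3]
opening: 0.008
```

>>> arm_command --pt "0.0005 0 0 0 0"

```text
time_s: 21.92
tcp_pos: [0.4886, -0.0584, 0.0504]
tool_rot: [-0.0, 0.65, 0.76, -0.0]
contact_force: [1.2, -4.8, 1.8]
opening: 0.005
```

>>> arm_command --pt "0.0004 0 0 0 0"

```text
time_s: 22.05
tcp_pos: [0.4885, -0.058, 0.0505]
tool_rot: [-0.0, 0.65, 0.76, -0.0]
contact_force: [1.4, -4.4, 1.4]
opening: 0.004
```

>>> arm_command --pt "0.0004 0 0 0 0"

```text
time_s: 22.18
tcp_pos: [0.4884, -0.0576, 0.0504]
tool_rot: [-0.0, 0.65, 0.76, -0.0]
contact_force: [3.4, -4.4, 1.8]
opening: 0.007
```

>>> arm_command --pt "0.0005 0.0001 0 0 0"

```text
time_s: 22.3
tcp_pos: [0.4884, -0.0572, 0.0505]
tool_rot: [-0.0, 0.65, 0.76, -0.0]
contact_force: [1.2, -5.4, 1.3]
opening: 0.006
```

>>> arm_command --pt "0.0005 0 0 0 0"

```text
time_s: 22.42
tcp_pos: [0.4883, -0.0567, 0.0504]
tool_rot: [-0.0, 0.65, 0.76, -0.0]
contact_force: [1.9, -4.6, 2.0]
opening: 0.006
```

>>> arm_command --pt "0.0005 0 0 0 0"

```text
time_s: 22.55
tcp_pos: [0.4882, -0.0562, 0.0504]
tool_rot: [-0.0, 0.65, 0.76, -0.0]
contact_force: [1.2, -5.4, 2.5]
opening: 0.004
```

>>> arm_command --pt "0.0005 0 0 0 0"

```text
time_s: 22.68
tcp_pos: [0.4881, -0.0557, 0.0504]
tool_rot: [-0.0, 0.65, 0.76, -0.0]
contact_force: [2.0, -5.1, 1.1]
opening: 0.006
```

>>> arm_command --pt "0.0005 0 0 0 0"

```text
time_s: 22.8
tcp_pos: [0.4881, -0.0552, 0.0504]
tool_rot: [-0.0, 0.65, 0.76, -0.0]
contact_force: [1.7, -5.7, 1.5]
opening: 0.005
```

>>> arm_command --pt "0.0004 0 0 0 0"

```text
time_s: 22.92
tcp_pos: [0.488, -0.0548, 0.0505]
tool_rot: [-0.0, 0.65, 0.76, -0.0]
contact_force: [1.5, -4.8, 1.3]
opening: 0.004
```

>>> arm_command --pt "0.0005 0 0 0 0"

```text
time_s: 23.05
tcp_pos: [0.4879, -0.0543, 0.0504]
tool_rot: [-0.0, 0.65, 0.76, -0.0]
contact_force: [1.6, -5.0, 2.5]
opening: 0.007
```

>>> arm_command --pt "0.0005 0 0 0 0"

```text
time_s: 23.18
tcp_pos: [0.4879, -0.0538, 0.0505]
tool_rot: [-0.0, 0.65, 0.76, -0.0]
contact_force: [2.1, -4.3, 2.0]
opening: 0.003
```

>>> arm_command --pt "0.0005 0 0 0 0"

```text
time_s: 23.3
tcp_pos: [0.4878, -0.0533, 0.0504]
tool_rot: [-0.0, 0.65, 0.76, -0.0]
contact_force: [1.8, -4.4, 1.6]
opening: 0.006
```

>>> arm_command --pt "0.0005 0 0 0 0"

```text
time_s: 23.42
tcp_pos: [0.4877, -0.0529, 0.0504]
tool_rot: [-0.0, 0.65, 0.76, -0.0]
contact_force: [1.4, -5.3, 1.2]
opening: 0.004
```

>>> arm_command --pt "0.0005 0 0 0 0"

```text
time_s: 23.55
tcp_pos: [0.4876, -0.0524, 0.0505]
tool_rot: [-0.0, 0.65, 0.76, -0.0]
contact_force: [1.6, -4.3, 2.0]
opening: 0.005
```

>>> arm_command --pt "0.0005 0 0 0 0"

```text
time_s: 23.68
tcp_pos: [0.4875, -0.0519, 0.0504]
tool_rot: [-0.0, 0.65, 0.76, -0.0]
contact_force: [1.1, -5.7, 1.2]
opening: 0.0
```

>>> arm_command --pt "0.0005 0 0 0 0"

```text
time_s: 23.8
tcp_pos: [0.4875, -0.0514, 0.0504]
tool_rot: [-0.0, 0.65, 0.76, -0.0]
contact_force: [1.8, -5.8, 1.7]
opening: 0.009
```

>>> arm_command --pt "0.0005 0 0 0 0"

```text
time_s: 23.92
tcp_pos: [0.4874, -0.0509, 0.0504]
tool_rot: [-0.0, 0.65, 0.76, -0.0]
contact_force: [1.3, -5.5, 1.3]
opening: 0.004
```

>>> arm_command --pt "0.0005 0 0 0 0"

```text
time_s: 24.05
tcp_pos: [0.4873, -0.0504, 0.0504]
tool_rot: [-0.0, 0.65, 0.76, -0.0]
contact_force: [2.2, -4.6, 2.1]
opening: 0.007
```

>>> arm_command --pt "0.0005 0 0 0 0"

```text
time_s: 24.18
tcp_pos: [0.4873, -0.05, 0.0504]
tool_rot: [-0.0, 0.65, 0.76, -0.0]
contact_force: [2.1, -6.5, 1.5]
opening: 0.006
```

>>> arm_command --pt "0.0005 0 0 0 0"

```text
time_s: 24.3
tcp_pos: [0.4872, -0.0495, 0.0504]
tool_rot: [0.0, 0.65, 0.76, -0.0]
contact_force: [2.3, -6.2, 1.2]
opening: 0.008
```

>>> arm_command --pt "0.0004 0 0 0 0"

```text
time_s: 24.42
tcp_pos: [0.4871, -0.0491, 0.0504]
tool_rot: [0.0, 0.65, 0.76, -0.0]
contact_force: [2.3, -5.9, 1.2]
opening: 0.007
```

>>> arm_command --pt "0.0004 0 0 0 0"

```text
time_s: 24.55
tcp_pos: [0.4871, -0.0487, 0.0505]
tool_rot: [0.0, 0.65, 0.76, -0.0]
contact_force: [1.2, -4.8, 2.2]
opening: 0.007
```

>>> arm_command --pt "0.0004 0 0 0 0"

```text
time_s: 24.68
tcp_pos: [0.487, -0.0484, 0.0504]
tool_rot: [0.0, 0.65, 0.76, -0.0]
contact_force: [1.1, -5.6, 1.6]
opening: 0.003
```

>>> arm_command --pt "0.0004 0 0 0 0"

```text
time_s: 24.8
tcp_pos: [0.487, -0.048, 0.0505]
tool_rot: [0.0, 0.65, 0.76, -0.0]
contact_force: [1.5, -5.6, 1.7]
opening: 0.008
```

>>> arm_command --pt "0.0004 0 0 0 0"

```text
time_s: 24.92
tcp_pos: [0.4869, -0.0476, 0.0504]
tool_rot: [0.0, 0.65, 0.76, -0.0]
contact_force: [1.9, -6.4, 1.5]
opening: 0.007
```

>>> arm_command --pt "0.0004 0 0 0 0"

```text
time_s: 25.05
tcp_pos: [0.4869, -0.0473, 0.0505]
tool_rot: [0.0, 0.65, 0.76, -0.0]
contact_force: [1.4, -5.8, 1.6]
opening: 0.007
```

>>> arm_command --pt "0.0004 0 0 0 0"

```text
time_s: 25.18
tcp_pos: [0.4868, -0.0472, 0.0504]
tool_rot: [0.0, 0.65, 0.76, -0.001]
contact_force: [2.2, -7.4, 1.2]
opening: 0.003
```

>>> arm_command --pt "0.0002 0 0 0 0"

```text
time_s: 25.3
tcp_pos: [0.4868, -0.0472, 0.0505]
tool_rot: [0.0, 0.651, 0.759, -0.001]
contact_force: [2.2, -7.0, 1.4]
opening: 0.004
```

>>> arm_command --pt "0.0003 0 0 0 0"

```text
time_s: 25.42
tcp_pos: [0.4868, -0.0472, 0.0505]
tool_rot: [0.0, 0.651, 0.759, -0.001]
contact_force: [2.8, -9.3, 0.9]
opening: 0.007
```

>>> arm_command --pt "0.0003 0 0 0 0" --pt "0.0003 0 0 0 0"

```text
time_s: 25.68
tcp_pos: [0.4868, -0.0472, 0.0504]
tool_rot: [0.0, 0.651, 0.759, -0.001]
contact_force: [2.4, -8.7, 2.0]
opening: 0.003
```

>>> arm_command --pt "0.0004 0 0 0 0" --pt "0.0004 0 0 0 0"

```text
time_s: 25.92
tcp_pos: [0.4868, -0.0472, 0.0505]
tool_rot: [0.001, 0.651, 0.759, -0.001]
contact_force: [2.7, -9.7, 1.1]
opening: 0.004
```

>>> arm_command --pt "0.0003 0 0 0 0" --pt "0.0006 0 0 0 0" --pt "0.0006 0 0 0 0"

```text
time_s: 26.3
tcp_pos: [0.4868, -0.0472, 0.0505]
tool_rot: [0.001, 0.651, 0.759, -0.001]
contact_force: [4.0, -12.4, 0.3]
opening: 0.006
```

>>> arm_command --pt "0 0 0 0 0" --pt "0 0 0 0 0"

```text
time_s: 26.55
tcp_pos: [0.4868, -0.0472, 0.0505]
tool_rot: [0.001, 0.651, 0.759, -0.001]
contact_force: [3.2, -11.5, 0.3]
opening: 0.005
```

>>> arm_command --pt "0.0001 0 0 0 0" --pt "0.0001 0 0 0 0" --pt "0.0001 0 0 0 0" --pt "0.0001 0 0 0 0"

```text
time_s: 27.05
tcp_pos: [0.4868, -0.0472, 0.0505]
tool_rot: [0.001, 0.651, 0.759, -0.001]
contact_force: [2.6, -10.9, 0.3]
opening: 0.006
```

>>> arm_command --pt "0 0 0 0 0" --pt "0 0 0 0 0" --pt "0 0 0 0 0" --pt "0 0 0 0 0"

```text
time_s: 27.55
tcp_pos: [0.4868, -0.0472, 0.0505]
tool_rot: [0.001, 0.651, 0.759, -0.001]
contact_force: [3.7, -11.5, 1.1]
opening: 0.009
```

```bash
python3 st.py
```

```text
along 0.1119 lat 0.0003 z 0.0505 Fback 11.91 F [  3.69 -11.47   1.09] t 27.55
```

>>> arm_command --pt "0.0002 0 0 0 0" --pt "0.0003 0 0 0 0" --pt "0.0003 0 0 0 0" --pt "0.0003 0 0 0 0" --pt "0.0003 0 0 0 0"

```text
time_s: 28.18
tcp_pos: [0.4868, -0.0471, 0.0505]
tool_rot: [0.001, 0.651, 0.759, -0.001]
contact_force: [3.4, -11.3, 0.6]
opening: 0.005
```

>>> arm_command --pt "0 0 0 0 0" --pt "0 0 0 0 0" --pt "0 0 0 0 0" --pt "0 0 0 0 0"

```text
time_s: 28.68
tcp_pos: [0.4868, -0.0472, 0.0505]
tool_rot: [0.001, 0.651, 0.759, -0.001]
contact_force: [3.3, -11.7, -0.2]
opening: 0.005
```

>>> arm_command --pt "-0.001 0 0 0 0" --pt "-0.002 0 0 0 0" --pt "-0.003 0 0 0 0" --pt "-0.005 0 0 0 0" --pt "-0.008 0 0 0 0" --pt "-0.015 0 0 0 0" --pt "-0.025 0 0 0 0" --pt "-0.025 0 0 0 0"

```text
time_s: 29.68
tcp_pos: [0.4906, -0.0699, 0.0504]
tool_rot: [0.0, 0.651, 0.759, -0.0]
contact_force: [-0.1, 0.7, -0.1]
opening: 0.001
```

```bash
python3 st.py; python3 - <<'E'
from h import *; from station import bot,optics
p=optics.snapshot("side"); cv2.imwrite('pics/sc12.png',cv2.resize(p["color"][180:290,220:360],None,fx=5,fy=5,interpolation=cv2.INTER_CUBIC))
p=optics.snapshot("wrist"); cv2.imwrite('pics/w12.png',p["color"])
E
```

```text
along 0.0888 lat 0.0001 z 0.0504 Fback -0.68 F [-0.07  0.68 -0.12] t 29.675
```

View pics/sc12.png

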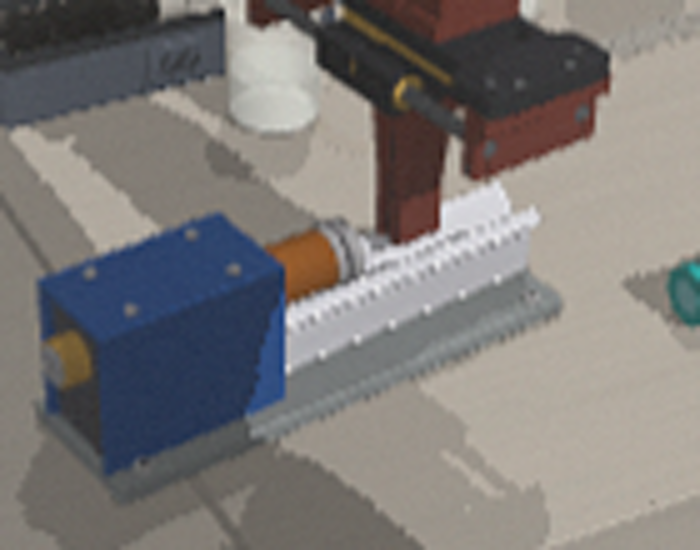

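View pics/w12.png

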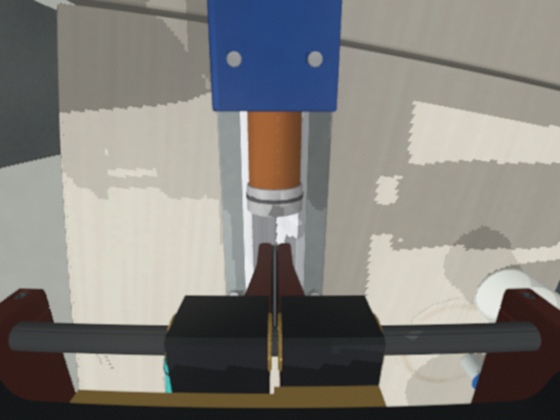

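>>> arm_command --pt "0 0 -0.02 0 0" --pt "0 0 -0.05 0 0" --pt "0 0 -0.09 0 0" --pt "0 0 -0.12 0 0" --pt "0 0 -0.12 0 0"

```text
time_s: 30.4
tcp_pos: [0.4921, -0.0685, 0.1726]
tool_rot: [0.002, 0.65, 0.76, 0.001]
contact_force: [0.1, -1.2, -0.7]
opening: 0.005
```

```bash
python3 st.py; python3 - <<'E'
from h import *; from station import bot,optics
p=optics.snapshot("wrist"); cv2.imwrite('pics/w13.png',p["color"])
E
python3 - <<'E'
from h import *; from station import bot,optics
p=optics.snapshot("top"); cv2.imwrite('pics/t13.png',p["color"])
E
```

```text
along 0.09 lat -0.0017 z 0.1726 Fback 1.19 F [ 0.12 -1.19 -0.71] t 30.4
```

View pics/w13.png

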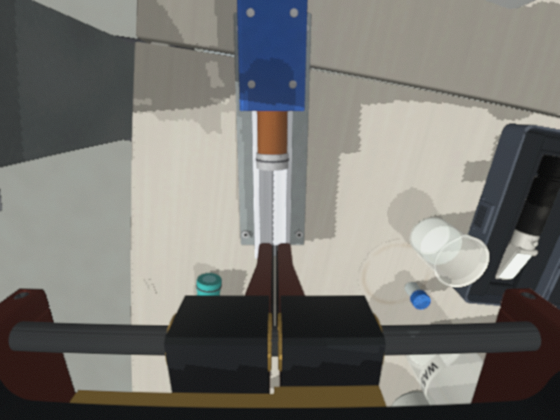

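View pics/t13.png

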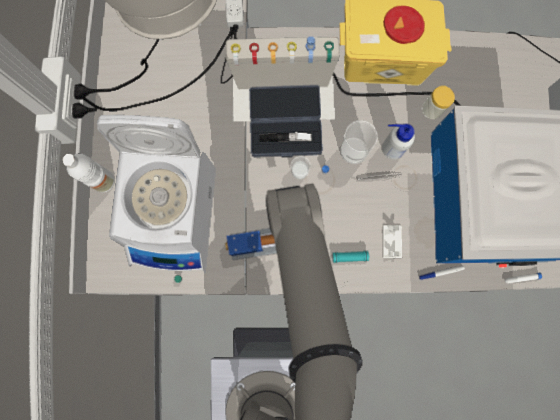

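```bash
python3 - <<'E'
from h import *; from station import bot,optics,hand_in
p=optics.snapshot("wrist"); cv2.imwrite('pics/w14.png',cv2.resize(p["color"][90:190,220:330],None,fx=5,fy=5,interpolation=cv2.INTER_CUBIC))
e=np.array([np.cos(1.7255),np.sin(1.7255)])
for m,b in((109.5,167),): 
    A=onz(p,[(272,m)],.08)[0,:2]@e;B=onz(p,[(272,b)],.07)[0,:2]@e; print(130+(B-A)*1000)
E
```

```text
82.53202597957858
```

View pics/w14.png

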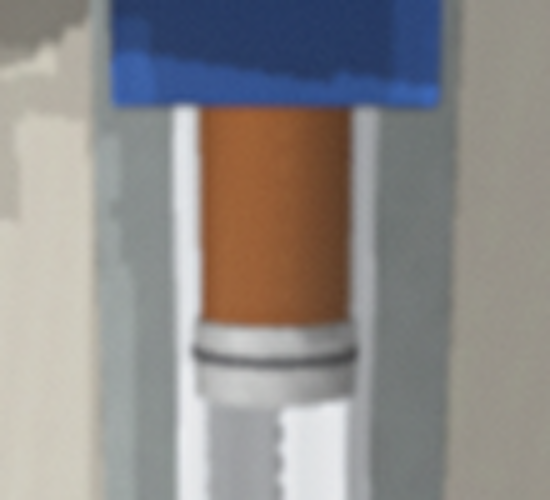

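```bash
python3 -c "
from station import hand_in; print(hand_in())"
```

```text
the job is handed in; nothing more can be done
None
```

I moved the amber tube from the saddle into the V-groove, slid it under the hood to the end stop, pressed it home and let go. I handed the job in at about 30.5 s.

- **Laying:** the tube went into the groove at about bench x = -59 mm. The force changed by about 9 N at touchdown, slightly firm for "gently". I then pushed it from behind with shut fingers.
- **Pressing:** the measured drag was about 3.5 to 5 N. At the stop the tool came to a halt and the backward force rose to about 12 N (readings 11 to 13 N). I held that for about 2 s, which is 7 to 8.5 N above the drag, then backed straight off.
- **Last checks:** after release the force was near zero. The camera puts the tube's front face at about 79 to 82 mm, in line with where the tool stopped and inside the stop's 68 to 88 mm range. The tube was lying straight, and the beaker, vials and turquoise tube appeared to be where they started.
- **Not certain:** the pin itself can't be seen, so contact is judged from the force rise and the stop in motion. The small pin force was hardly distinguishable from the noise. A sideways force of 2 to 4 N built up during the push, which I only partly relieved.

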